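# Cap the tester glue sticks, clear the spare caps and stamp the check card

### The arm

A 7-joint arm with a two-finger parallel gripper is mounted at the origin on the work surface. World frame = base frame: x ahead of the robot, y to its left, z up, the work surface at z = 0. Lengths are in mm, angles in rad, forces in N, time in s.
With the tool pointing down it reaches from about 400 to 900 mm from the base axis. Payload 5.5 kg.
Tool frame: the origin (TCP) lies at the centre of the arm's flange, where the gripper is bolted on; the fingertips stand 178 mm ahead of it and the grasp point (between the pads) lies 159 mm ahead of it; z points along the fingers, y is the line along which they close (so a half turn about z gives the same grasp; the last joint's range is limited). The gripper opens to 92 mm and grips with 3 to 60 N. Pads are 19 mm wide; open, the fingers measure 130 mm over their backs; the gripper's body (75 mm by 190 mm) begins 47 mm behind the grasp point.
Start: joints at [1.587, 0.501, -0.427, 1.55, 0.221, 1.138, -0.21], TCP at [158.824, -630.295, 404.729] pointing down, gripper open.
Joint ranges: [-2.88, 2.88], [-0.31, 2.03], [-1.54, 1.56], [0.2, 2.42], [-1.41, 4.55], [0.19, 2.02], [-2.57, 2.57]. Speed limits (rad/s): [2.57, 2.57, 3.14, 3.14, 3.14, 3.14, 3.14].

### API

Orientations are given as a 3x3 rotation matrix whose columns are the frame's x, y, z axes.
In Python, from plant import bot, status, get_image, calibration gives the robot as it stands. Calls block until the motion is done:
- bot.move_pose(position, orientation): joint-space move of the TCP to a pose.
- bot.movel(position, attitude=None, max_speed=150): straight line of the TCP; attitude=None keeps the orientation; max_speed is the mean speed in mm/s.
- bot.goto_joints(angles): joint-space move.
- bot.gripper_to(opening, newtons=None): opening from 0.0 (shut) to 1.0 (fully open); newtons is the grip in N (None keeps the last); returns when the fingers have stopped.
- bot.pause(seconds).
- bot.solve_ik(position, orientation): joint angles nearest the present ones, or None.
- status.sense(): the state.
- get_image(name): name is "side" or "top"; returns the picture (384x512x3 uint8, blue, green, red); there is no depth.
- calibration(name): a dict with "fx", "fy", "cx", "cy" (pixels), "k1" (the pictures are not rectified: a ray, as slopes to the right and down, at radius r is drawn at 1 + k1 r^2 times it, then the intrinsics apply), "T" (4x4, takes a point from camera to world coordinates). Camera axes: x right, y down, z forward; pixel columns grow to the right and rows downward; lengths in mm; the calibration is good to about 2 mm. A picture is of the moment at which its call begins. calibration takes no time and is no camera call.
A pose or a line that the arm cannot do raises bot.Unreachable and nothing moves.
- bot.finish_job(): hands the job in; it is judged then, once.
The state is a dict: "time_s": time; "qpos": joint angles; "qvel": joint speeds; "tau": joint torques, N m; "tcp_pos": TCP position; "tool_rot": TCP orientation; "wrist_force": force on the tool from outside, world axes, zero at the start; "ft_torque": the same for the moment, N m; "grip_width": opening from 0.0 (shut) to 1.0 (fully open); "grasp_force": force on a finger pad.
Only numpy, scipy, OpenCV 4.12 (cv2) and the standard library are available. Lean on these libraries where they do the work, as an engineer would, in place of code of your own. Each camera call takes 0.05 s, during which the arm holds its last target. There are 200 camera calls.

### The job

Close up the stationery stall's glue-stick testers: push onto each of the three open sticks the one yellow cap of its own size (as wide as its green body), fully home against the green shoulder, and put every left-over cap into the blue tray. When that is all done, press the red stamp handle fully down to mark the check card and let it spring back up. Leave the tape roll, the sticky notes and the eraser where they are.

Things in the scene. Friction and masses are not known exactly. Their poses are not given: they have to be found in the camera images.
- rack: pale wooden block, 250 (its x) x 85 (its y) x 40 mm high, fixed; the three glue sticks stand in a row along its x, 75 mm apart, with the middle one at its centre. Origin: centre of its underside.
- tray: shallow blue open tray for spare caps, 260 (its x) x 150 (its y) mm outside, walls 4 mm thick and 20 mm high, floor 4 mm thick, fixed. Origin: centre of its underside.
- stamp_top (a point): centre of the top of the red round handle (42 mm across) of the self-inking stamp; it stands about 115 mm above the counter when up, on a fixed black base 85 x 70 mm with a grey frame.
- stamp (a joint): how far the stamp's handle is pushed down, m: 0 up, 0.018 fully down. A spring pushes it back up: about 3 N at the top, 11 N at the bottom.
- tape: bystander: loose roll of brown tape, 90 mm across, 48 mm high, standing flat. Origin: centre of its underside.
- notes: bystander: loose stack of coloured sticky notes, 76 x 76 x 48 mm. Origin: centre of its underside.
- eraser: bystander: loose white eraser in a blue sleeve, 22 x 45 x 12 mm, nearest the robot. Origin: centre of its underside.
- stick_small: the small glue stick, upright and fixed in the rack (its place in the row varies). A green body 25 mm across shows 20 mm above the rack and ends in a flat shoulder; from it rises a black collar 18 mm across and 16 mm high (top 3 mm chamfered) with a white glue tip 5 mm more. Origin: on its axis at the rack's top face, so the shoulder is 20 mm above the origin; z up.
- stick_medium: the medium glue stick, upright and fixed in the rack (its place in the row varies). A green body 33 mm across shows 20 mm above the rack and ends in a flat shoulder; from it rises a black collar 26 mm across and 16 mm high (top 3 mm chamfered) with a white glue tip 5 mm more. Origin: on its axis at the rack's top face, so the shoulder is 20 mm above the origin; z up.
- stick_large: the large glue stick, upright and fixed in the rack (its place in the row varies). A green body 41 mm across shows 20 mm above the rack and ends in a flat shoulder; from it rises a black collar 34 mm across and 16 mm high (top 3 mm chamfered) with a white glue tip 5 mm more. Origin: on its axis at the rack's top face, so the shoulder is 20 mm above the origin; z up.
- cap_25: yellow cap 25 mm across outside, 32 mm high, wall 2.5 mm, top plate 4 mm thick, open below; loose, about 20 g, standing open end down. Origin: on its axis in the plane of its open rim; z points to its closed top. Bore 20 mm: fits the small stick with 2 mm play, flush with the green body; seated, its rim rests on the shoulder.
- cap_33: yellow cap 33 mm across outside, 32 mm high, wall 2.5 mm, top plate 4 mm thick, open below; loose, about 20 g, standing open end down. Origin: on its axis in the plane of its open rim; z points to its closed top. Bore 28 mm: fits the medium stick with 2 mm play, flush with the green body; seated, its rim rests on the shoulder.
- cap_41: yellow cap 41 mm across outside, 32 mm high, wall 2.5 mm, top plate 4 mm thick, open below; loose, about 20 g, standing open end down. Origin: on its axis in the plane of its open rim; z points to its closed top. Bore 36 mm: fits the large stick with 2 mm play, flush with the green body; seated, its rim rests on the shoulder.
- cap_21: yellow cap 21 mm across outside, 32 mm high, wall 2.5 mm, top plate 4 mm thick, open below; loose, about 20 g, standing open end down. Origin: on its axis in the plane of its open rim; z points to its closed top. Bore 16 mm: a spare, too narrow for every stick. May be absent.
- cap_29: yellow cap 29 mm across outside, 32 mm high, wall 2.5 mm, top plate 4 mm thick, open below; loose, about 20 g, standing open end down. Origin: on its axis in the plane of its open rim; z points to its closed top. Bore 24 mm: a spare, too loose for the small stick, too narrow for the medium one. May be absent.
- cap_37: yellow cap 37 mm across outside, 32 mm high, wall 2.5 mm, top plate 4 mm thick, open below; loose, about 20 g, standing open end down. Origin: on its axis in the plane of its open rim; z points to its closed top. Bore 32 mm: a spare, too loose for the medium stick, too narrow for the large one. May be absent.
- cap_45: yellow cap 45 mm across outside, 32 mm high, wall 2.5 mm, top plate 4 mm thick, open below; loose, about 20 g, standing open end down. Origin: on its axis in the plane of its open rim; z points to its closed top. Bore 40 mm: a spare, too loose for the large stick. May be absent.
- cap_49: yellow cap 49 mm across outside, 32 mm high, wall 2.5 mm, top plate 4 mm thick, open below; loose, about 20 g, standing open end down. Origin: on its axis in the plane of its open rim; z points to its closed top. Bore 44 mm: a spare, far too loose for every stick. May be absent.
There are look-alikes about, which are no part of the job. What is shaped like the cap_41 but pink is not meant.

How it is judged:
By the outcome, as a careful person would: the job done as asked, in the order asked, and still so for the second after the job is handed in, with the robot touching nothing.
Of cap_21, cap_29, cap_37, cap_45, cap_49 only 3 to 5 are there at a start; the rules pass over those that are not, and their reading is None.
At some moment in a run one of cap_25, cap_33, cap_41, cap_21, cap_29, cap_37, cap_45, cap_49 may be knocked a few centimetres aside while the robot is not near it.
It also fails if it takes over 210 s, if anything falls off the work surface, if the arm or the gripper's body presses on something with over 40 N, if the wrist force passes 120 N, or if a joint passes its speed limit or range.

## Working session

There is one attempt and no reset: what is moved stays moved. The work goes in short steps, each a Python script; the robot and the scene stay as the last script left them, time stands still between calls to the robot, and variables do not carry over. Pictures are saved under pics/ and viewed, at most 14 in all, crops included, and the job is handed in when it is done.

```bash
ls; mkdir -p pics
python3 - <<'E'
from plant import bot,status,get_image,calibration
import cv2
for n in("top","side"):
    im=get_image(n); cv2.imwrite(f"pics/{n}0.png",im); c=calibration(n); print(n,{k:c[k] for k in c if k!='T'}); print(c["T"])
s=status.sense(); print(s)
E
```

```text
pics
top {'fx': 434.6941898250583, 'fy': 434.6941898250583, 'cx': 258.3452909093923, 'cy': 193.67898644104525, 'k1': -0.13576427715686645}
[[ 1.00917387e-02 -9.81868016e-01  1.89297005e-01  3.80717467e+02]
 [-9.99505472e-01 -1.55430868e-02 -2.73354126e-02  3.52813616e+01]
 [ 2.97820271e-02 -1.88927530e-01 -9.81539311e-01  1.08505544e+03]
 [ 0.00000000e+00  0.00000000e+00  0.00000000e+00  1.00000000e+00]]
side {'fx': 347.5854198237605, 'fy': 347.5854198237605, 'cx': 257.43293527832645, 'cy': 190.14420812000355, 'k1': -0.08534731901929633}
[[-6.57833448e-01 -5.58651266e-01  5.05137523e-01  2.05098690e+02]
 [-7.53037508e-01  4.75595835e-01 -4.54690129e-01  3.59622087e+02]
 [ 1.37719141e-02 -6.79497877e-01 -7.33548206e-01  6.36208972e+02]
 [ 0.00000000e+00  0.00000000e+00  0.00000000e+00  1.00000000e+00]]
{'time_s': 0.1, 'qpos': array([ 1.58722375,  0.50176892, -0.42684345,  1.55135336,  0.22077546,
        1.13831586, -0.21029639]), 'qvel': array([-0.00087442, -0.00171475, -0.00079536, -0.00182319, -0.00043888,
       -0.00064772,  0.00104241]), 'tau': array([-1.19717134e-02, -5.67866957e+01, -5.83896205e+00, -2.79912275e+01,
       -6.90859719e-02,  2.40446854e-02,  2.99480735e-05]), 'tcp_pos': array([ 158.67344584, -629.99746888,  403.77237814]), 'tool_rot': array([[ 9.69687608e-01,  2.44347759e-01, -3.41231118e-04],
       [ 2.44347977e-01, -9.69686015e-01,  1.76049174e-03],
       [ 9.92851681e-05, -1.79050616e-03, -9.99998392e-01]]), 'wrist_force': array([0.57868541, 0.71852759, 0.40890256]), 'ft_torque': array([ 0.02160165, -0.0076212 ,  0.00103034]), 'grasp_force': 0.0, 'grip_width': 1.0027831268413907}
```

View pics/top0.png

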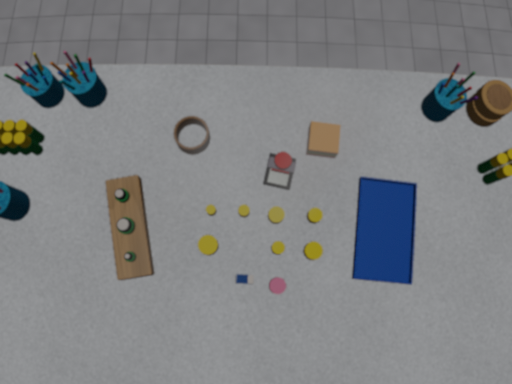

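View pics/side0.png

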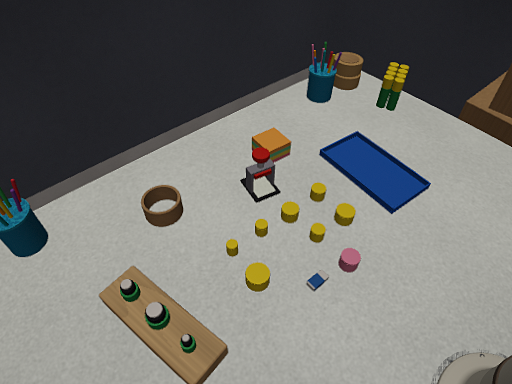

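The top view shows seven yellow caps at about (211,210), (244,211), (276,215), (315,215), (208,245), (278,248) and (314,250), with a pink decoy at (277,285). The rack is on the left with sticks at (121,195), (124,225) and (128,256). The stamp is at (283,160) and the tray at (385,230). The side view agrees with this. Next I'll look at enlarged crops.

Run:
```python
import cv2,numpy as np
t=cv2.imread("pics/top0.png"); s=cv2.imread("pics/side0.png")
a=cv2.resize(t[180:280,100:340],None,fx=3.33,fy=3.33,interpolation=0)[:300]
a=cv2.resize(t[140:295,100:340],(800,517),interpolation=0)
cv2.imwrite("pics/tc.png",a)
cv2.imwrite("pics/sc.png",cv2.resize(s[140:384,95:375],(690,600),interpolation=0))
for n,i,p in(("t",t,(208,245)),("s",s,(257,276))):
    h=cv2.cvtColor(i,cv2.COLOR_BGR2HSV)
    print(n,[h[p[1]+d,p[0]].tolist() for d in range(-16,18,2)]); print([h[p[1],p[0]+d].tolist() for d in range(-16,18,2)])
```

```text
t [[105, 4, 140], [110, 5, 142], [30, 2, 138], [26, 119, 146], [27, 182, 150], [26, 184, 150], [27, 184, 150], [27, 184, 150], [26, 185, 150], [27, 184, 150], [26, 185, 150], [27, 187, 150], [26, 180, 146], [23, 41, 125], [100, 5, 142], [100, 5, 142], [100, 5, 140]]
[[100, 5, 140], [100, 5, 141], [30, 4, 138], [25, 112, 146], [26, 187, 150], [26, 184, 150], [26, 184, 151], [27, 184, 150], [26, 185, 150], [26, 185, 150], [27, 184, 150], [27, 184, 150], [26, 180, 146], [24, 43, 124], [105, 7, 145], [110, 5, 143], [100, 5, 142]]
s [[30, 6, 167], [23, 125, 177], [25, 224, 180], [25, 221, 180], [26, 218, 180], [26, 218, 180], [26, 220, 180], [25, 217, 181], [25, 220, 181], [26, 218, 180], [26, 218, 180], [26, 219, 182], [25, 217, 120], [24, 228, 95], [25, 225, 95], [24, 241, 91], [90, 3, 178]]
[[30, 9, 173], [35, 9, 172], [24, 41, 117], [25, 222, 185], [25, 220, 181], [25, 216, 181], [26, 218, 180], [25, 216, 181], [25, 220, 181], [25, 222, 180], [25, 220, 181], [26, 221, 180], [25, 217, 180], [26, 221, 182], [23, 143, 144], [36, 7, 174], [34, 11, 169]]
```

View pics/tc.png

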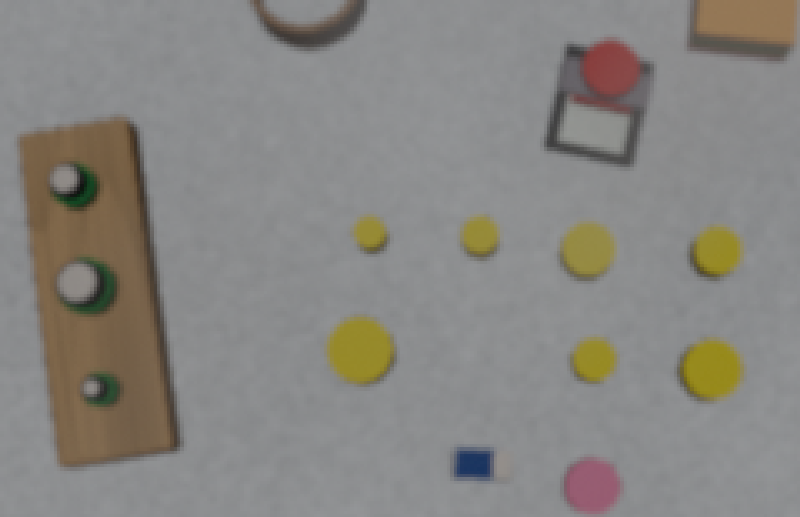

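View pics/sc.png

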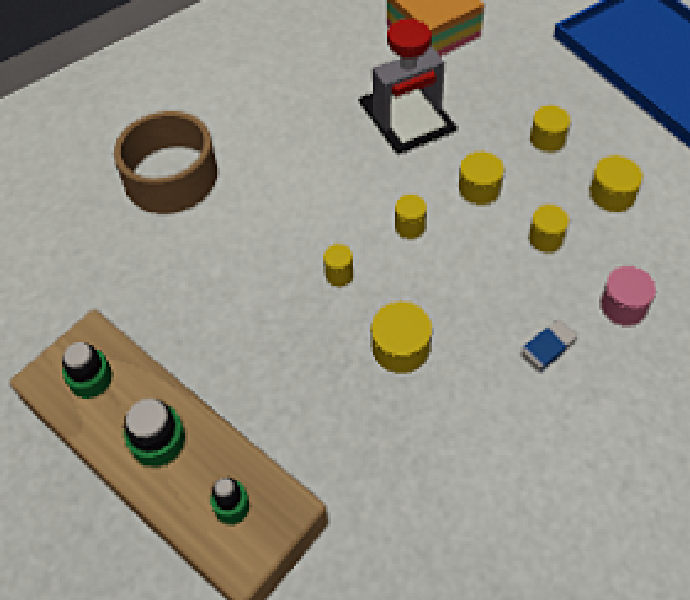

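The crops confirm the stick order from far to near: medium, large, small. The caps' top faces separate cleanly from their darker sides. Now I'll write the measuring helper.

```bash
cat > h.py <<'E'
import numpy as np,cv2
from plant import bot,status,get_image,calibration
CAL={n:calibration(n) for n in("top","side")}
def rays(n,uv):
    c=CAL[n];K=np.array([[c["fx"],0,c["cx"]],[0,c["fy"],c["cy"]],[0,0,1]])
    p=cv2.undistortPoints(np.asarray(uv,float).reshape(-1,1,2),K,np.array([c["k1"],0,0,0.])).reshape(-1,2)
    T=np.asarray(c["T"]);d=np.c_[p,np.ones(len(p))]@T[:3,:3].T
    return T[:3,3],d
def plane(n,uv,z):
    o,d=rays(n,uv);return o+d*((z-o[2])/d[:,2])[:,None]
def tri(uvt,uvs):
    (o1,d1),(o2,d2)=rays("top",[uvt]),rays("side",[uvs]);d1,d2=d1[0],d2[0]
    A=np.c_[d1,-d2];s=np.linalg.lstsq(A,o2-o1,rcond=None)[0]
    p,q=o1+s[0]*d1,o2+s[1]*d2;return (p+q)/2,np.linalg.norm(p-q)
def yellowness(im):
    f=im.astype(np.float32);return np.minimum(f[...,1],f[...,2])-f[...,0]
def blobs(v,z,n,amin=40,thr=35,frac=.72,S=4):
    """bright top faces of blobs in map v: list of (pixel centre, xyz centre on plane z, diameter)"""
    out=[];u=cv2.resize(v,None,fx=S,fy=S,interpolation=cv2.INTER_CUBIC)
    N,L,st,_=cv2.connectedComponentsWithStats((v>thr).astype(np.uint8))
    for i in range(1,N):
        if not amin<st[i,4]<1200:continue
        pl=np.percentile(v[L==i],85 if n=="top" else 75)
        m=cv2.resize((cv2.dilate((L==i).astype(np.uint8),np.ones((3,3)))),None,fx=S,fy=S,interpolation=0)
        m=((u>frac*pl)&(m>0)).astype(np.uint8)
        c=max(cv2.findContours(m,0,cv2.CHAIN_APPROX_NONE)[0],key=cv2.contourArea).reshape(-1,2)
        c=(c+.5)/S-.5
        w=plane(n,c,z)[:,:2].astype(np.float32)
        (x,y),(a,b),_=cv2.fitEllipse(w.reshape(-1,1,2))
        e=cv2.fitEllipse(c.astype(np.float32).reshape(-1,1,2))
        out.append((np.array(e[0]),np.array([x,y,z]),(a,b)))
    return out
def roi(b): return [k for k in b if 330<k[1][0]<850 and abs(k[1][1])<500]
E
python3 - <<'E'
from h import *
np.set_printoptions(precision=1,suppress=True)
t=cv2.imread("pics/top0.png"); s=cv2.imread("pics/side0.png")
bt=roi(blobs(yellowness(t),32,"top"));bs=roi(blobs(yellowness(s),32,"side"))
for k in bt:
    j=min(bs,key=lambda q:np.linalg.norm(q[1]-k[1]));print(k[0],k[1],np.array(k[2]),"|",j[0],j[1],np.array(j[2]),"| tri",*tri(k[0],j[0]))
# sticks: white tips inside the rack
def tips(im,n,cs):
    hsv=cv2.cvtColor(im,cv2.COLOR_BGR2HSV)
    for (u,v) in cs:
        r=9;sub=im[v-r:v+r+1,u-r:u+r+1].astype(np.float32)
        w=sub[...,0]  # blue channel: white high, wood/green/black low
        yield sub,w
ct=[(121,195),(124,225),(128,256)];cs=[(128,285),(155,310),(186,339)]
P={}
for n,im,c in(("top",t,ct),("side",s,cs)):
    b=im[...,0].astype(np.float32).copy()
    m=np.zeros(b.shape,np.uint8)
    for p in c:cv2.circle(m,p,11,1,-1)
    sub=b*(m>0)
    for k in blobs(sub,81,n,amin=6,thr=100,frac=.6):
        print(n,"tip",k[0],k[1],np.array(k[2]));P.setdefault(n,[]).append(k[0])
P={n:sorted(v,key=lambda q:q[1]) for n,v in P.items()}
for a,b in zip(P["top"],P["side"]):print("stick",*tri(a,b))
f=lambda im:im[...,1].astype(np.float32)-np.maximum(im[...,0],im[...,2])
for n,im,c in(("top",t,ct),("side",s,cs)):
    print(n,"green max",[f(im)[v-12:v+12,u-12:u+12].max() for u,v in c])
# red, blue
for n,im in(("top",t),("side",s)):
    q=im.astype(np.float32);red=q[...,2]-1.6*np.maximum(q[...,1],q[...,0]);bl=q[...,0]-1.6*q[...,2]-0*q[...,1]
    print(n,"red",[(k[0],k[1],np.array(k[2])) for k in roi(blobs(red,115,n,thr=20))])
    m=((q[...,0]-np.maximum(q[...,1]*1.5,q[...,2]*2))>10).astype(np.uint8)
    c=max(cv2.findContours(m,0,2)[0],key=cv2.contourArea);box=cv2.boxPoints(cv2.minAreaRect(c)) if n=="top" else cv2.approxPolyDP(c,6,True)[:,0]
    print("tray",plane(n,box,20))
    # wood
    hsv=cv2.cvtColor(im,cv2.COLOR_BGR2HSV);m=cv2.inRange(hsv,(8,60,90),(20,190,255))
    m=cv2.morphologyEx(m,cv2.MORPH_CLOSE,np.ones((25,25)))
    x=230;m[:,x:]=0
    c=max(cv2.findContours(m,0,2)[0],key=cv2.contourArea);r=cv2.minAreaRect(c);print("rack",r,plane(n,cv2.boxPoints(r),40))
E
```

```text
[210.5 209.3] [543.  122.8  32. ] [19.3 21.2] | [231.5 243.7] [542.  125.7  32. ] [23.1 23.2] | tri [544.2 123.6  27. ] 1.0977519541514398
[243.4 210. ] [542.5  42.   32. ] [23.2 24.7] | [261.  223.6] [541.4  44.5  32. ] [26.4 27. ] | tri [543.4  42.3  27.9] 0.606837821241519
[275.9 214.3] [533.2 -37.5  32. ] [35.5 36.8] | [290. 208.] [532.1 -35.   32. ] [38.3 38.7] | tri [533.9 -37.6  27.8] 0.4030586026825036
[314.7 214.8] [ 533.2 -133.3   32. ] [30.7 32.9] | [318.3 187.8] [ 532.4 -131.2   32. ] [33.6 35.2] | tri [ 533.8 -133.7   28.8] 0.3957647465533198
[207.6 244.5] [457.1 127.4  32. ] [43.  44.5] | [257.2 273.2] [455.8 130.2  32. ] [46.6 47.1] | tri [457.7 128.1  25.9] 0.652160139009283
[277.7 247.3] [452.4 -42.2  32. ] [26.8 27.9] | [317.8 228.6] [451.3 -39.9  32. ] [30.  30.9] | tri [452.7 -42.4  28. ] 0.2371505217479917
[312.9 250.2] [ 446.3 -128.    32. ] [38.7 40.5] | [345.4 210.3] [ 444.9 -126.2   32. ] [42.1 42.6] | tri [ 446.2 -128.6   28.6] 0.5113280324001429
top tip [118.4 192.7] [571.4 338.5  81. ] [20.  21.3]
top tip [122.3 223.8] [497.8 324.2  81. ] [28.4 29.3]
top t
[... 601 characters left out ...]
 ]
 [ 631.9 -253.9   20. ]
 [ 623.7 -406.7   20. ]
 [ 366.9 -374.    20. ]]
rack ((127.97598266601562, 227.06985473632812), (100.70874786376953, 34.428646087646484), 82.40535736083984) [[612.2 389.2  40. ]
 [625.  303.8  40. ]
 [382.1 257.9  40. ]
 [369.2 339.8  40. ]]
side red [(array([260.4, 153. ]), array([646.4, -44.4, 115. ]), array([38.6, 39. ])), (array([261.8, 173.1]), array([595.6,  -3.6, 115. ]), array([10.3, 42.9]))]
tray [[ 628.4 -247.4   20. ]
 [ 373.8 -211.    20. ]
 [ 363.4 -373.1   20. ]
 [ 613.4 -397.2   20. ]]
rack ((164.00001525878906, 327.0), (138.59291076660156, 62.22539520263672), 45.0) [[604.3 401.3  40. ]
 [636.6 291.8  40. ]
 [362.2 260.6  40. ]
 [353.9 354.3  40. ]]
```

The measured diameters match 21, 25, 29, 33, 37, 41 and 45, so cap_49 is absent. The two views differ by about 2.5 mm in y, and all triangulated heights read about 4 mm low. That is a calibration bias, so I'll use the mean of both views. I'll start with cap_21 to the tray, and its known release point will then tell me the camera bias.

```bash
cat >> h.py <<'E'
import json,os
np.set_printoptions(precision=1,suppress=True)
R=np.array([[1,0,0],[0,-1,0],[0,0,-1.]])
ZT=340.
INIT={"cap_21":(542.5,124.2),"cap_25":(542,43.2),"cap_37":(532.7,-36.2),"cap_33":(532.8,-132.2),"cap_45":(456.5,128.8),"cap_29":(451.9,-41),"cap_41":(445.6,-127.1)}
HALF=np.array([-.6,1.25])   # mean of the views minus top view
def st(): return status.sense()
def look(tag=None):
    """cap tops in both views, on z=32 (rack caps and tray caps are shifted a bit by their height)"""
    T,S=get_image("top"),get_image("side")
    if tag:cv2.imwrite(f"pics/{tag}_t.png",T);cv2.imwrite(f"pics/{tag}_s.png",S)
    return roi(blobs(yellowness(T),32,"top")),roi(blobs(yellowness(S),32,"side"))
def locate(name,near,b=None,r=60):
    bt,bs=b or look();best=[]
    d=float(name[4:])
    for L,sg,off in((bt,1,-1),(bs,-1,1.5)):
        c=[k for k in L if np.linalg.norm(k[1][:2]-near)<r and abs(np.mean(k[2])-d-off)<2.5]
        if c:best.append(min(c,key=lambda k:np.linalg.norm(k[1][:2]-near))[1][:2]+sg*HALF)
    print(name,"seen",*best,"expected",np.array(near))
    return np.mean(best,0) if best else None
def up(): p=st()["tcp_pos"];bot.movel([p[0],p[1],ZT],R,200)
def over(x,y): bot.movel([x,y,ZT],R,280)
def grasp(name,xy):
    d=float(name[4:])
    bot.gripper_to(min(1,(d+24)/92));over(*xy);bot.movel([*xy,215],R,180);bot.movel([*xy,183],R,80)
    bot.gripper_to(0.0,12);s=st();w=s["grip_width"]*92
    print(name,"width",round(w,1),"force",round(s["grasp_force"],1),"t",round(s["time_s"],1))
    if abs(w-d)>2.5: bot.gripper_to(min(1,(d+24)/92));up();return False
    up();return True
TC=np.array([498.,-312.]);TD=np.array([.993,-.11])
def tray(name,slot):
    d=float(name[4:]);p=TC+TD*[-82,-27,28,82][slot]
    over(*p);bot.movel([*p,205],R,180);bot.movel([*p,188],R,60)
    bot.gripper_to(min(1,(d+14)/92));up();print(name,"in tray at",p,"t",round(st()["time_s"],1));return p
E
python3 - <<'E'
from h import *
bot.move_pose([450,-200,ZT],R);print(st()["tcp_pos"],st()["time_s"],st()["qpos"])
n="cap_21";p=locate(n,INIT[n]); 
if p is None:p=np.array(INIT[n])
if grasp(n,p):
    print(st()["wrist_force"]);q=tray(n,3)
E
```

```text
[ 449.9 -201.1  340.1] 1.9917 [ 1.   0.4 -0.7  2.   0.3  0.9 -1.5]
cap_21 seen [542.5 124. ] [542.6 124.5] expected [542.5 124.2]
cap_21 width 25.2 force 12.0 t 6.2
```

Grip width reads 25.2 mm, which contradicts my size labels, so my edge threshold may shrink every diameter. The pink decoy is shaped like cap_41, so I'll use it as the size reference.

Run:
```python
from h import *
t=cv2.imread("pics/top0.png"); s=cv2.imread("pics/side0.png")
for n,im in(("top",t),("side",s)):
    f=im.astype(np.float32);pk=f[...,2]-f[...,1]
    for fr in(.5,.72):
        print(n,fr,"pink",[(k[1],np.mean(k[2])) for k in blobs(pk,32,n,thr=20,frac=fr) if 300<k[1][0]<450 and abs(k[1][1])<100])
        print(sorted(float(round(np.mean(k[2]),1)) for k in roi(blobs(yellowness(im),32,n,frac=fr))))
bt,bs=look("a");print([(k[1],np.mean(k[2])) for k in bt]);print(st()["tcp_pos"],st()["time_s"])
```

```text
top 0.5 pink [(array([361.8, -41.2,  32. ]), np.float64(38.95542335510254))]
[22.7, 26.5, 29.8, 34.6, 38.8, 42.2, 46.2]
top 0.72 pink [(array([361.8, -41.1,  32. ]), np.float64(36.54551315307617))]
[20.2, 23.9, 27.3, 31.8, 36.2, 39.6, 43.8]
side 0.5 pink [(array([357.3, -32. ,  32. ]), np.float64(49.66415977478027))]
[31.9, 36.1, 39.6, 46.5, 48.7, 48.9, 52.2, 52.7, 93.2]
side 0.72 pink [(array([360.1, -38.6,  32. ]), np.float64(39.88632774353027))]
[23.1, 26.7, 30.4, 34.4, 38.5, 42.3, 46.8, 46.8, 89.3]
[(array([538.3, -43.2,  32. ]), np.float64(27.81321144104004)), (array([ 533.1, -133.3,   32. ]), np.float64(31.7826566696167)), (array([ 447.9, -129.9,   32. ]), np.float64(37.18591499328613))]
[541.9 123.9 338.5] 7.8167
```

Against the pink cap, the fifth-largest yellow cap is cap_41. That makes the set 25, 29, 33, 37, 41, 45 and 49, with cap_21 absent, and it agrees with the grip width of 25.2. I'll relabel and send the first spare, cap_29, to the tray.

```bash
sed -i 's/^INIT=.*/INIT={"cap_25":(542,123.9),"cap_29":(542,43.2),"cap_41":(532.7,-36.2),"cap_37":(532.8,-132.2),"cap_49":(456.5,128.8),"cap_33":(451.9,-41),"cap_45":(445.6,-127.1)}/; s/(bt,1,-1),(bs,-1,1.5)/(bt,1,-4.8),(bs,-1,-2.2)/' h.py
python3 - <<'E'
from h import *
n="cap_29"
if grasp(n,np.array(INIT[n])):
    q=tray(n,3)
    bot.movel([440,-127,ZT],R,280)
    bt,bs=look("b")
    for L in(bt,bs):print([(k[0],k[1][:2],round(np.mean(k[2]),1)) for k in L])
    for L,c in((bt,"top"),(bs,"side")):
        k=min(L,key=lambda k:np.linalg.norm(k[1][:2]-q));print(c,"bias at tray",plane(c,[k[0]],36)[0,:2]-q)
    print(st()["tcp_pos"],st()["wrist_force"],st()["time_s"])
E
```

```text
cap_29 width 29.1 force 12.0 t 10.6
cap_29 in tray at [ 579.4 -321. ] t 15.7
[(array([387.1, 195.1]), array([ 585.2, -318.6]), np.float64(18.0)), (array([210.2, 209.3]), array([543. , 123.4]), np.float64(20.2)), (array([275.9, 214.3]), array([533.2, -37.5]), np.float64(36.2)), (array([314.7, 214.7]), array([ 533.3, -133.3]), np.float64(31.7)), (array([207.5, 244.5]), array([457.1, 127.4]), np.float64(43.8)), (array([277.3, 247.3]), array([452.4, -41.2]), np.float64(26.5))]
[(array([271. , 139.1]), array([ 742.1, -170.1]), np.float64(89.3)), (array([280.3, 154. ]), array([ 679.5, -146.8]), np.float64(46.9)), (array([318.3, 187.8]), array([ 532.4, -131.2]), np.float64(34.5)), (array([161.2, 198.8]), array([746.4, 172.1]), np.float64(82.0)), (array([290., 208.]), array([532.1, -35. ]), np.float64(38.5)), (array([345.4, 210.3]), array([ 444.8, -126.2]), np.float64(42.4)), (array([317.8, 228.6]), array([451.3, -39.8]), np.float64(30.4)), (array([231.4, 243.8]), array([541.9, 126.1]), np.float64(23.1)), (array([257.2, 273.2]), array([455.8, 130.2]), np.float64(46.8))]
top bias at tray [5.  3.8]
side bias at tray [-49.4 193.3]
[ 440.9 -128.4  340. ] [ 0.  -0.5 -0.5] 16.7917
```

```bash
python3 -c "
import cv2,numpy as np
a=cv2.imread('pics/b_t.png')[140:300,90:430];b=cv2.imread('pics/b_s.png')[120:300,140:440]
a=cv2.resize(a,(640,300),interpolation=2);b=cv2.resize(b,(500,300),interpolation=2)
o=np.zeros((600,640,3),np.uint8);o[:300]=a;o[300:,:500]=b;cv2.imwrite('pics/b.png',o)"
```

```text
(no output)
```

View pics/b.png

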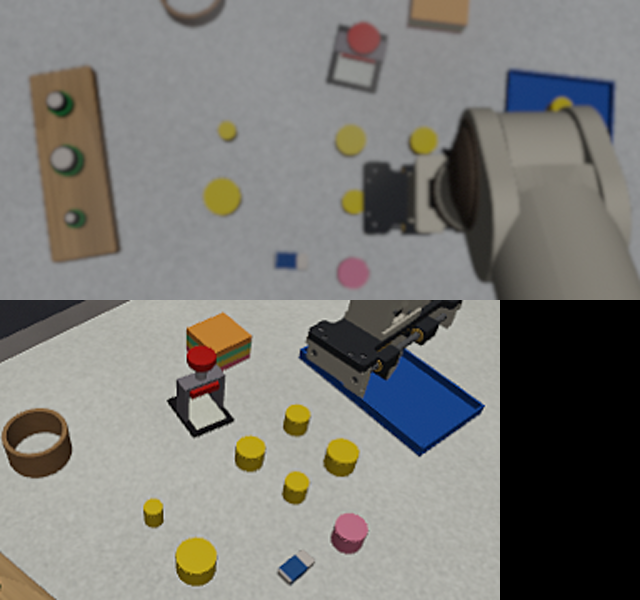

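The arm hides part of the tray cap in the top view, but the cap is in the tray. The other caps are unchanged. I'll continue with the remaining spares.

Run:
```python
from h import *
for n,sl in(("cap_45",1),("cap_37",2),("cap_49",0)):
    p=locate(n,INIT[n])
    if p is None: p=np.array(INIT[n])
    if not grasp(n,p): print("FAIL",n);break
    tray(n,sl)
```

```text
cap_45 seen [ 445.5 -127.4] expected [ 445.6 -127.1]
cap_45 width 44.0 force 12.0 t 19.7
cap_45 in tray at [ 471.2 -309. ] t 24.2
cap_37 seen [ 532.6 -132.1] [ 533.  -132.4] expected [ 532.8 -132.2]
cap_37 width 37.8 force 12.0 t 27.3
cap_37 in tray at [ 525.8 -315.1] t 31.7
cap_49 seen [456.5 128.6] [456.4 129. ] expected [456.5 128.8]
cap_49 width 49.7 force 12.0 t 36.1
cap_49 in tray at [ 416.6 -303. ] t 41.4
```

All four spares are placed, and the grip widths match their sizes. Next comes a force-guided insertion, starting with cap_41 on the large stick.

```bash
cat >> h.py <<'E'
STICK={"cap_41":(497.1,324.0),"cap_33":(570.5,338.3),"cap_25":(423.4,309.9)}
def wf(f0,k=3):
    a=[]
    for _ in range(k):a.append(st()["wrist_force"]);bot.pause(.03)
    return np.mean(a,0)-f0
def insert(name,xy):
    xy=np.array(xy,float);over(*xy);bot.movel([*xy,272],R,150);bot.pause(.2);f0=wf(np.zeros(3),4)
    z=272.;zc=None;n=0
    while n<70:
        n+=1;bot.movel([*xy,z],R,40);f=wf(f0)
        a=st()["tcp_pos"]
        if f[2]>2 or np.hypot(*f[:2])>2:
            print("z",round(z,1),"act",a-[*xy,z],"f",f)
        if z<=243.6 and f[2]>8:break
        if f[2]>20:z+=.5
        lat=f[:2]
        if np.hypot(*lat)>1.2 or f[2]>4:
            xy=xy+np.clip(.12*lat,-.5,.5)
            if f[2]<=10:z-=.7
        else:z-=1.5
        if z<240.5:break
    print(name,"end",xy,"cmd z",z,"tcp",a,"f",f,"width",st()["grip_width"]*92,"t",st()["time_s"])
    return xy,z
E
python3 - <<'E'
from h import *
n="cap_41";p=locate(n,INIT[n]);
if p is None:p=np.array(INIT[n])
if grasp(n,p): insert(n,STICK[n])
E
```

```text
cap_41 seen [532.6 -36.2] [532.7 -36.3] expected [532.7 -36.2]
cap_41 width 41.1 force 12.0 t 44.9
z 242.0 act [0.  0.1 0.9] f [-2.7 -1.2  6.9]
z 241.3 act [0.2 0.2 1.5] f [-3.4 -2.4 10.5]
cap_41 end [496.8 323.9] cmd z 241.3 tcp [497.  324.1 242.8] f [-3.4 -2.4 10.5] width 40.8289547474513 t 55.925
```

It slid straight home: TCP z is 242.8 against the expected 243. I'll release it and do the other two the same way.

```bash
python3 - <<'E'
from h import *
bot.gripper_to((41+14)/92);up()
for n in("cap_33","cap_25"):
    p=locate(n,INIT[n])
    if p is None:p=np.array(INIT[n])
    if not grasp(n,p): print("FAIL");break
    xy,z=insert(n,STICK[n])
    if z>243.6: print("NOT HOME");break
    bot.gripper_to((float(n[4:])+14)/92);up()
bot.movel([480,-60,ZT],R,280);bot.pause(.2);look("c")
E
python3 -c "
import cv2,numpy as np
a=cv2.imread('pics/c_t.png')[120:300,90:430];b=cv2.imread('pics/c_s.png')[120:384,80:440]
o=np.zeros((600,640,3),np.uint8);o[:300,:566]=cv2.resize(a,(566,300),interpolation=2);o[300:,:409]=cv2.resize(b,(409,300),interpolation=2);cv2.imwrite('pics/c.png',o)"
```

```text
cap_33 seen [451.7 -41. ] [451.9 -41.1] expected [451.9 -41. ]
cap_33 width 32.1 force 12.0 t 60.8
z 242.0 act [0.1 0.  1.1] f [-2.1 -1.1  6.6]
z 241.3 act [0.2 0.1 1.7] f [-3.4 -1.8 10.8]
cap_33 end [570.2 338.2] cmd z 241.3 tcp [570.4 338.3 243. ] f [-3.4 -1.8 10.8] width 32.74983611964147 t 71.9417
cap_25 seen [567.1 113.3] [567.3 113.4] expected [542.  123.9]
cap_25 width 24.9 force 12.0 t 76.3
z 242.1 act [0.2 0.1 0.7] f [-1.5 -0.8  7.6]
z 241.4 act [0.3 0.2 1.3] f [-3.6 -1.7 11.8]
cap_25 end [422.9 310. ] cmd z 241.40000000000003 tcp [423.3 310.2 242.7] f [-3.6 -1.7 11.8] width 24.766301560377066 t 87.25
```

View pics/c.png

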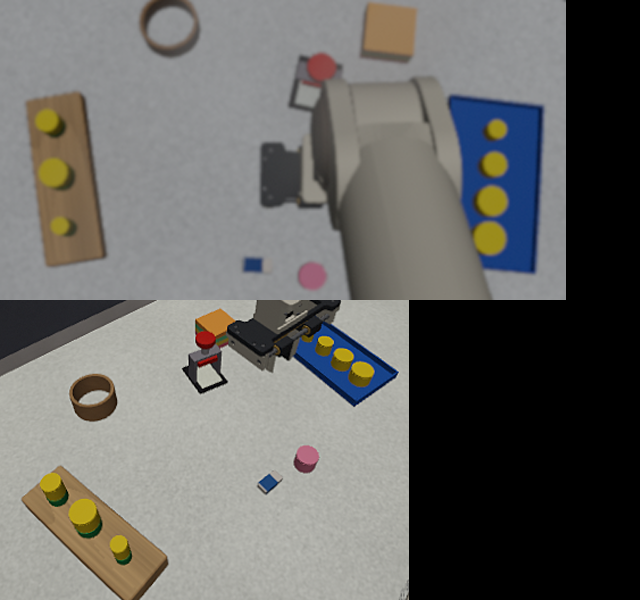

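The picture shows all three caps on their sticks at (48,122), (54,172) and (61,226) in the crop, flush with the green. Four spares are in the tray, and cap_25 had been knocked aside but was found again. I'll check the seat heights by triangulation and locate the stamp handle.

```bash
python3 - <<'E'
from h import *
T,S=(cv2.imread(f"pics/c_{k}.png") for k in"ts")
bt=[k for k in blobs(yellowness(T),92,"top") if k[1][1]>250 and 380<k[1][0]<620];bs=[k for k in blobs(yellowness(S),92,"side") if k[1][1]>250 and 380<k[1][0]<620]
for k in bt:
    j=min(bs,key=lambda q:np.linalg.norm(q[1]-k[1]));print("seated",k[1],np.mean(k[2]),j[1],np.mean(j[2]),*tri(k[0],j[0]))
E
python3 - <<'E'
from h import *
T,S=(cv2.imread(f"pics/{k}0.png") for k in("top","side"));c={}
for n,im in(("top",T),("side",S)):
    f=im.astype(np.float32);r=f[...,2]-np.maximum(f[...,0],f[...,1])
    u,v=(283,160) if n=="top" else (261,154)
    m=np.zeros(r.shape,np.uint8);cv2.circle(m,(u,v),13,1,-1);r*=m
    print(n,"peak",r.max())
    for fr in(.5,.72):
        for k in blobs(r,115,n,thr=25,frac=fr):print(n,fr,k[0],k[1],np.array(k[2]));c[n]=k[0]
print(tri(c["top"],c["side"]))
E
```

```text
top peak 74.0
top 0.5 [282.7 159.8] [648.5 -47.2 115. ] [38.8 39.5]
top 0.72 [282.6 159.8] [648.7 -47.1 115. ] [36.  36.8]
side peak 154.0
side 0.5 [260.6 154. ] [644.  -42.7 115. ] [39.  51.4]
side 0.72 [260.5 153. ] [646.5 -44.7 115. ] [39.  39.4]
(array([649.6, -47.4, 111.1]), np.float64(0.17496123400051658))Traceback (most recent call last):
  File "<stdin>", line 5, in <module>
ValueError: min() iterable argument is empty
```

```bash
python3 - <<'E'
from h import *
T,S=(cv2.imread(f"pics/c_{k}.png") for k in"ts")
f=lambda im,n:[k for k in blobs(yellowness(im),92,n,thr={"top":70,"side":90}[n],amin=20) if k[1][1]>250 and 380<k[1][0]<620]
bt,bs=f(T,"top"),f(S,"side")
for k in bt:
    print("top",k[1],np.mean(k[2]))
    for j in bs:
        if np.linalg.norm(j[1]-k[1])<15:print("side",j[1],np.mean(j[2]),*tri(k[0],j[0]))
x,y=647.5,-46.5
bot.gripper_to(0.0,10);over(x,y);bot.movel([x,y,303],R,120);bot.pause(.2);f0=wf(np.zeros(3),4)
z=300.;log=[]
while z>268:
    bot.movel([x,y,z],R,40);fz=wf(f0,2);a=st()["tcp_pos"];log.append((z,round(a[2]-178,1),round(fz[2],1)))
    if fz[2]>24:break
    z-=1.
print(log,fz,"t",st()["time_s"])
bot.pause(.3);bot.movel([x,y,310],R,60);up();bot.movel([450,-200,ZT],R,280);bot.pause(.3);look("d");print(st()["time_s"])
E
python3 -c "
import cv2,numpy as np
a=cv2.imread('pics/d_t.png')[120:300,90:430];b=cv2.imread('pics/d_s.png')[120:384,80:440]
o=np.zeros((600,640,3),np.uint8);o[:300,:566]=cv2.resize(a,(566,300),interpolation=2);o[300:,:409]=cv2.resize(b,(409,300),interpolation=2);cv2.imwrite('pics/d.png',o)"
```

```text
top [571.  336.8  92. ] 30.629883766174316
side [569.8 339.   92. ] 31.45207405090332 [572.2 338.6  87.4] 1.1054522987452235
top [498.3 323.   92. ] 38.53874397277832
side [496.9 324.8  92. ] 39.55772018432617 [499.  324.6  87.1] 0.4149387512799678
top [424.9 309.4  92. ] 22.60541534423828
side [423.5 311.1  92. ] 23.82057476043701 [425.2 310.7  87.3] 0.12550959220053579
[(300.0, np.float64(121.8), np.float64(-0.5)), (299.0, np.float64(120.9), np.float64(-0.8)), (298.0, np.float64(120.0), np.float64(-0.8)), (297.0, np.float64(118.9), np.float64(-0.8)), (296.0, np.float64(118.0), np.float64(-0.0)), (295.0, np.float64(117.0), np.float64(0.2)), (294.0, np.float64(115.9), np.float64(-0.3)), (293.0, np.float64(115.4), np.float64(2.5)), (292.0, np.float64(114.2), np.float64(3.6)), (291.0, np.float64(113.1), np.float64(3.2)), (290.0, np.float64(112.1), np.float64(4.1)), (289.0, np.float64(111.2), np.float64(4.2)), (288.0, np.float64(110.2), np.float64(5.2)), (287.0, np.float64(109.2), np.float64(5.3)), (286.0, np.float64(108.3), np.float64(5.9)), (285.0, np.float64(107.4), np.float64(6.2)), (284.0, np.float64(106.5), np.float64(6.2)), (283.0, np.float64(105.5), np.float64(6.8)), (282.0, np.float64(104.6), np.float64(8.1)), (281.0, np.float64(103.7), np.float64(7.8)), (280.0, np.float64(102.7), np.float64(7.8)), (279.0, np.float64(101.8), np.float64(8.8)), (278.0, np.float64(100.9), np.float64(9.4)), (277.0, np.float64(100.0), np.float64(9.8)), (276.0, np.float64(99.0), np.float64(9.9)), (275.0, np.float64(98.1), np.float64(11.0)), (274.0, np.float64(97.3), np.float64(11.3)), (273.0, np.float64(97.2), np.float64(17.6)), (272.0, np.float64(97.2), np.float64(22.6)), (271.0, np.float64(97.1), np.float64(28.1))] [-9.1  0.2 28.1] t 101.9833
104.825
```

View pics/d.png

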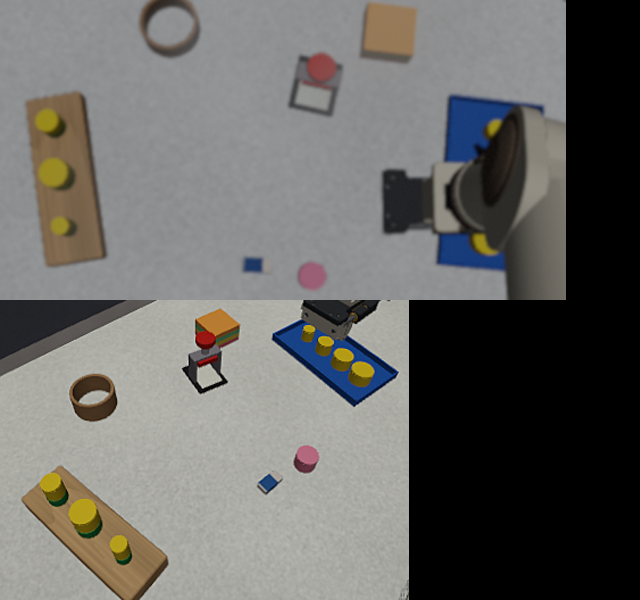

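The seated caps triangulate at about 87 mm, which is the expected 92 mm less the known 4–5 mm bias. The stamp went from 115 to 97 mm, bottomed out and sprang back. The picture shows everything in place, with the bystanders untouched.

```bash
python3 -c "
from plant import bot
print(bot.finish_job())"
```

```text
the job is handed in; nothing more can be done
None
```

The job is handed in: caps 25, 33 and 41 are fully home on their sticks, spares 29, 37, 45 and 49 are in the tray (cap 21 was absent), and the stamp was pressed fully down and sprang back, all in about 105 s.

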